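# Find the box spanner that fits the tap headwork

## Task

The bench tap has its handle off so that its headwork can be unscrewed, but the size of its sunk brass hex nut is not known: try the tubular box spanners from the rack over the spindle until you have the one that goes fully home on the nut, down to the floor of the recess, and stand any that does not fit back upright in the rack. Finish while still holding the right spanner: gripped in the hand, upright, fully home and kept pressed down on the nut. Leave the loose handle, the flask and the stopper where they are.

Things in the scene. Friction and masses are not known exactly. Their poses are not given: they have to be found in the camera images.
- tap: white pillar tap with its handle off, fixed, origin on its axis at bench level. Heights: body 54 mm across with an 8 mm deep round recess in its top, rim at 113 mm, flat recess floor at 105 mm; brass hex nut from there to 123 mm (top 3 mm chamfered); gland 11 mm thick to 130 mm; spindle 8 mm thick to 148 mm. Hose outlet 90 mm long at 88 mm height along its +y
- nut (a point): centre of the nut's top on the tap's axis, 123 mm above the bench. The nut is 17, 22 or 27 mm across flats; which it is changes from time to time and is not marked. Whichever way the outlet is turned, two of its flats are square to the robot's forward direction (world x) within 3 degrees. The recess round it just clears the outside of the spanner that fits (by 1.4 mm at its corners)
- spanner_small: tubular box spanner (deep socket) for 17 mm nuts: steel hexagon tube, open ends, 110 mm long, 25 mm across flats outside, 19 mm inside, about 150 g. Stands upright in the rack; origin: centre of its lower end, the mouth that goes on the nut; z up along the tube; two outer flats are square to its x axis. Grip across two opposite flats near the top
- spanner_medium: tubular box spanner (deep socket) for 22 mm nuts: steel hexagon tube, open ends, 110 mm long, 30 mm across flats outside, 24 mm inside, about 180 g. Otherwise like spanner_small. A spanner too small for the nut stops on its chamfer, mouth about 121 to 123 mm above the bench; the right one, hexagons aligned, goes home on the recess floor at 105 mm
- spanner_large: tubular box spanner (deep socket) for 27 mm nuts: steel hexagon tube, open ends, 110 mm long, 35 mm across flats outside, 29 mm inside, about 210 g. Otherwise like spanner_small. A spanner too big drops loosely over the nut but fouls the rim of the recess, mouth about 113 mm above the bench
- rack: wooden rack, 80 (x) x 270 (y) x 18 mm, fixed; origin centre of underside. Three upright pins 12 mm thick and 28 mm long on its top, at y = -85, 0 and +85 mm; one spanner stands over each pin, its lower end on the wood 18 mm above the bench. Which spanner is on which pin varies
- cup: white square drip cup let into the bench, 150 x 150 mm, 10 mm high, fixed, 115 mm to the +y side (world) of the tap; origin at its centre
- handle: red round tap handle taken off the tap, 47 mm across, 43 mm high, loose on the bench, origin centre of underside; leave alone
- flask: small glass conical flask, 72 mm across the foot, 108 mm high, loose on the bench, origin centre of underside; leave alone
- stopper: black rubber stopper, 36 mm across, 26 mm high, loose on the bench, origin centre of underside; leave alone

How it is judged:
By the outcome, as a careful person would: the job done as asked, in the order asked, and still so for the second after the job is handed in, while the arm keeps its last pose, push and grip.
It also fails if it takes over 72 s, if anything falls off the work surface, if the arm or the gripper's body presses on something with over 40 N, if the wrist force passes 120 N, or if a joint passes its speed limit or range.

## Robot

A 7-joint arm with a two-finger parallel gripper is mounted at the origin on the work surface. World frame = base frame: x ahead of the robot, y to its left, z up, the work surface at z = 0. Lengths are in m, angles in rad, forces in N, time in s.
With the tool pointing down it reaches from about 0.35 to 0.9 m from the base axis. Payload 8.1 kg.
Tool frame: the origin (TCP) lies midway between the tips of the shut fingers; the grasp point (between the pads) lies behind it (arm.tcp_to_grasp is the z of the grasp point in the tool frame, in m); z points along the fingers, y is the line along which they close (so a half turn about z gives the same grasp; the last joint's range is limited). The gripper opens to 92 mm and grips with 3 to 60 N. Pads are 19 mm wide; open, the fingers measure 130 mm over their backs; the gripper's body (75 mm by 190 mm) begins 47 mm behind the grasp point.
Start: joints at [-1.389, 0.434, 0.025, 1.573, -0.012, 1.134, -0.075], TCP at [0.176, 0.6, 0.227] pointing down, gripper open.
Joint ranges: [-2.62, 2.62], [-0.44, 2.09], [-1.27, 1.32], [0.08, 2.57], [-1.32, 4.46], [0.12, 2], [-2.74, 2.74]. Speed limits (rad/s): [2.22, 2.22, 3.01, 3.01, 3.14, 3.14, 3.14].

## Interface

Orientations are given as a rotation vector (axis times angle).
In Python, from cell import readout, vision, arm gives the robot as it stands.
- The arm moves only by the tool carry_out, never from a script. Its argument "increments" is one flat list of numbers, 6 for each row, row after row: the shift along the world's x, y, z in mm, then the turn, a rotation vector about the world's x, y, z in rad. In form: [tx, ty, tz, wx, wy, wz, tx, ty, tz, wx, wy, wz, ...]. A call has 1 to 20 rows; each row shifts and turns the commanded pose from where the row before left it; what a row does not reach is not made up. A row lasts 1/8 s, in which the tool goes at most 62.5 mm and 10.7 degrees, less where a joint would pass 70% of its speed; a pose out of reach is approached as far as the arm can. A call with a gripper value outside its range is refused whole. "grip" is the closure, from 0 (fully open) to 1 (shut), set as the call begins (left out, the last holds). The fingers move at their own pace and stop on an object; "newtons" is the grip in N (left out, the last holds). Time passes only in rows, so rows that do not move let the fingers close. It gives the time, the measured TCP pose, the force, the opening and the grip force at its end, in the units of the state.
- readout.observe(): the state, without advancing time (a new reading comes with each control period).
- vision.get_image(name): name is "side" or "top" or "wrist"; returns the picture (420x560x3 uint8, red, green, blue); there is no depth.
- vision.calibration(name): a dict with "fov_y" (degrees; the focal length in pixels is half the picture's height over the tangent of half this angle, whatever the lens; pixels are square), "cx", "cy" (the principal point, pixels), "pose" (4x4, takes a point from camera to world coordinates). Camera axes: x right, y up, looking along -z (the intrinsics and any distortion apply to the point x, -y, -z); pixel columns grow to the right and rows downward; lengths in m; the calibration is good to about 2 mm. A picture is of the moment at which its call begins: read the wrist's pose just before it. calibration takes no time and is no camera call; for the wrist camera it gives the pose at the moment of the call.
- arm.sign_off(): hands the job in; it is judged then, once.
The state is a dict: "clock": time; "joints": joint angles; "dq": joint speeds; "joint_efforts": joint torques, N m; "position": TCP position; "ee_rot": TCP orientation; "force": force on the tool from outside, world axes, zero at the start; "ft_torque": the same for the moment, N m; "width": opening from 0.0 (shut) to 1.0 (fully open); "gripper_force": force on a finger pad.
Only numpy, scipy, OpenCV 4.12 (cv2) and the standard library are available. Lean on these libraries where they do the work, as an engineer would, in place of code of your own. Each camera call takes 0.05 s, during which the arm holds its last target. There are 200 camera calls.

## Working session

There is one attempt and no reset: what is moved stays moved. The work goes in short steps, Python scripts to look and compute and a tool call to move; the robot and the scene stay as the last step left them, time stands still between calls to the robot, and variables do not carry over. Pictures are saved under pics/ and viewed, at most 10 in all, crops included, and the job is handed in when it is done.

Besides the shell and the picture viewer there is one more tool, called in YAML: its name, and indented under it one key for each argument. carry_out: Moves the arm, as the interface text tells. Its arguments: {"type":"object","properties":{"increments":{"type":"array","items":{"type":"number"}},"grip":{"type":"number"},"newtons":{"type":"number"}},"required":["increments"]}

```bash
mkdir -p pics; ls
python3 - <<'E'
from cell import readout, vision, arm
import cv2,numpy as np
print(readout.observe(), arm.tcp_to_grasp)
for n in ("side","top","wrist"):
    c=vision.calibration(n); print(n,{k:(np.round(v,4).tolist()) if k!='x' else v for k,v in c.items() if not isinstance(v,str)})
    im=vision.get_image(n); cv2.imwrite(f"pics/{n}0.png",im[:,:,::-1])
E
```

```text
pics
{'clock': 0.0, 'joints': array([-1.38858269,  0.43520282,  0.02499606,  1.57412885, -0.0115821 ,
        1.13399026, -0.0751009 ]), 'dq': array([-4.36875319e-04,  7.65888983e-04, -7.59237823e-05, -3.58165466e-04,
        1.31325836e-03,  1.45337514e-03, -2.47482532e-05]), 'joint_efforts': array([ 5.04567215e-04, -6.67849731e+01,  9.84667428e-01, -3.14452851e+01,
       -6.05703495e-02,  4.31247451e-02,  1.77959864e-04]), 'position': array([0.17553905, 0.5992952 , 0.22594549]), 'ee_rot': array([-4.45996720e-01, -3.10971572e+00,  2.48751838e-03]), 'force': array([-0.48097346,  0.49242053,  0.70197546]), 'ft_torque': array([ 0.02445361, -0.05028809,  0.08666358]), 'gripper_force': 0.0, 'width': 1.0014241713083407} -0.0188
side {'fov_y': 54.6359, 'cx': 279.6121, 'cy': 214.1804, 'pose': [[0.9787, 0.1606, -0.1276, 0.4483], [-0.205, 0.7485, -0.6307, -0.5714], [-0.0058, 0.6434, 0.7655, 0.8062], [0.0, 0.0, 0.0, 1.0]]}
top {'fov_y': 54.3297, 'cx': 284.5598, 'cy': 213.5336, 'pose': [[0.0194, 0.9929, -0.117, 0.447], [-0.9995, 0.0222, 0.0221, 0.0162], [0.0245, 0.1165, 0.9929, 1.0554], [0.0, 0.0, 0.0, 1.0]]}
wrist {'fov_y': 62.373, 'cx': 278.8761, 'cy': 206.7139, 'pose': [[0.2813, -0.9175, -0.2813, 0.099], [0.9596, 0.2689, 0.0827, 0.6234], [-0.0002, -0.2932, 0.9561, 0.3834], [0.0, 0.0, 0.0, 1.0]]}
```

View pics/top0.png

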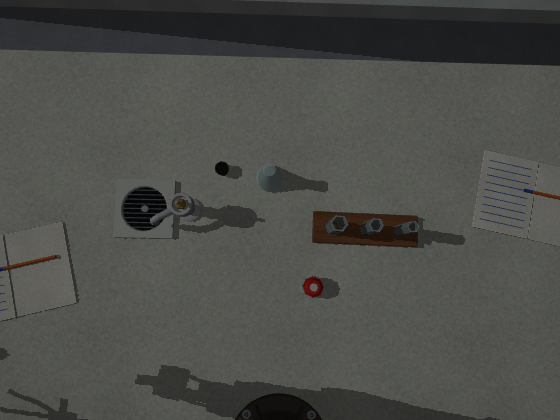

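View pics/side0.png

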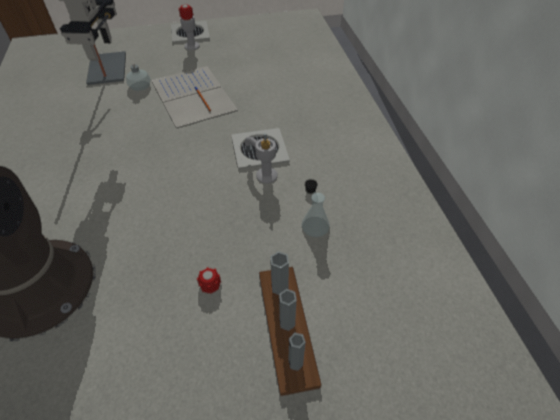

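Run:
```python
from cell import vision
for n in ("side","top","wrist"):
    print({k:v for k,v in vision.calibration(n).items() if k!='pose'})
```

```text
{'fov_y': 54.63591800164961, 'cx': 279.61206021908737, 'cy': 214.18037766042818}
{'fov_y': 54.32974666145242, 'cx': 284.5597675701387, 'cy': 213.53355783695403}
{'fov_y': 62.373047372534195, 'cx': 278.87605520970527, 'cy': 206.71394999974765}
```

The top view shows the tap at (181,204), spanners at (338,223), (375,226) and (412,228), the rack at (365,229), the flask at (268,178), the stopper at (222,168) and the handle at (313,287). The side view agrees. Next I'll zoom in on crops.

```bash
cat > h.py <<'E'
import numpy as np,cv2
from cell import readout,vision,arm
def ray(n,u,v,c=None):
    c=c or vision.calibration(n);f=210/np.tan(np.radians(c['fov_y']/2))
    P=np.array(c['pose']);d=P[:3,:3]@np.array([(u-c['cx'])/f,-(v-c['cy'])/f,-1]);return P[:3,3],d
def onz(n,u,v,z,c=None):
    o,d=ray(n,u,v,c);return o+d*(z-o[2])/d[2]
def two(a,b):
    (o,d),(p,e)=a,b
    t=np.linalg.lstsq(np.c_[d,-e],p-o,rcond=None)[0]
    q,r=o+d*t[0],p+e*t[1];return (q+r)/2,np.linalg.norm(q-r)
E
python3 - <<'E'
from h import *
t=cv2.imread('pics/top0.png');s=cv2.imread('pics/side0.png')
a=cv2.resize(t[205:255,305:425],None,fx=6,fy=6,interpolation=cv2.INTER_CUBIC)
b=cv2.resize(t[180:230,145:205],None,fx=6,fy=6,interpolation=cv2.INTER_CUBIC)
c=cv2.resize(s[125:187,235:295],None,fx=6,fy=4.84,interpolation=cv2.INTER_CUBIC)
im=np.zeros((600,720,3),np.uint8);im[:300]=a;im[300:,:360]=b;im[300:,360:]=c
cv2.imwrite('pics/crop1.png',cv2.convertScaleAbs(im,alpha=1.6))
hsv=cv2.cvtColor(t,cv2.COLOR_BGR2HSV)
m=cv2.inRange(hsv,(0,90,30),(20,255,255));m[:205]=0;m[255:]=0;m[:,:305]=0;m[:,425:]=0
m=cv2.morphologyEx(m,cv2.MORPH_CLOSE,np.ones((15,15)))
r=cv2.minAreaRect(np.argwhere(m)[:,::-1].astype(np.float32));print(r)
for p in cv2.boxPoints(r): print(onz('top',*p,.018).round(4))
E
```

```text
((364.9772033691406, 228.66049194335938), (105.44161987304688, 31.13608741760254), 2.642545223236084)
[ 0.4987 -0.0769  0.018 ]
[ 0.5783 -0.0796  0.018 ]
[ 0.5718 -0.3512  0.018 ]
[ 0.4918 -0.346   0.018 ]
```

View pics/crop1.png

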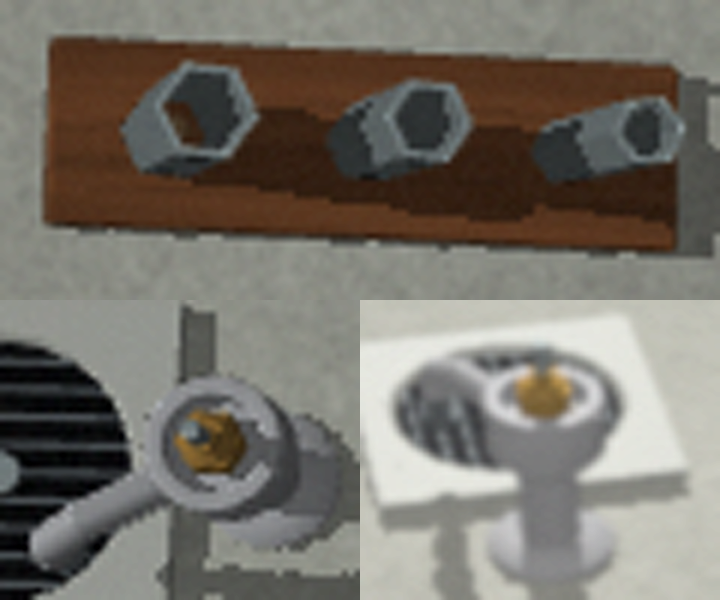

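The large spanner is on the +y pin, the medium in the middle and the small on the −y pin. The recess ring is about 37 mm wide, which suggests the medium.

Run:
```python
from h import *
from scipy.spatial.transform import Rotation as R
print('nut',onz('top',180,203.3,.123),'rimC',onz('top',145+222/6,180+145/6,.113))
for u,v in((305+210/6,205+110/6),(376.7,225.3),(305+655/6,205+130/6)): print('sp',onz('top',u,v,.128))
# recess/nut in side crop
print('side nut',onz('side',235+183/6,125+90/4.84,.123))
s=readout.observe();print(s['position']);print(R.from_rotvec(s['ee_rot']).as_matrix().round(4))
```

```text
nut [0.57514213 0.23507698 0.123     ] rimC [0.57460028 0.23273119 0.113     ]
sp [ 0.53662159 -0.13147764  0.128     ]
sp [ 0.53393303 -0.21573302  0.128     ]
sp [ 0.53265352 -0.30206298  0.128     ]
side nut [0.57524096 0.2312217  0.123     ]
[0.17551764 0.59945169 0.22611699]
[[-9.597e-01  2.810e-01 -2.000e-04]
 [ 2.810e-01  9.597e-01 -1.200e-03]
 [-1.000e-04 -1.200e-03 -1.000e+00]]
```

carry_out:
  increments: [0, 0, 40, 0, 0, 0, 28.6, -26.1, 5, 0, 0, -0.0919, 28.6, -26.1, 5, 0, 0, -0.0919, 28.6, -26.1, 5, 0, 0, -0.0919, 28.6, -26.1, 5, 0, 0, -0.0919, 28.6, -26.1, 5, 0, 0, -0.0919, 28.6, -26.1, 5, 0, 0, -0.0919, 28.6, -26.1, 5, 0, 0, -0.0919, 28.6, -26.1, 5, 0, 0, -0.0919, 28.6, -26.1, 5, 0, 0, -0.0919, 28.6, -26.1, 5, 0, 0, -0.0919, 28.6, -26.1, 5, 0, 0, -0.0919, 28.6, -26.1, 5, 0, 0, -0.0919, 28.6, -26.1, 5, 0, 0, -0.0919, 28.6, -26.1, 5, 0, 0, -0.0919, 0, 0, 0, 0, 0, 0, 0, 0, 0, 0, 0, 0]

```text
clock: 2.28
position: [0.5757, 0.2334, 0.3363]
ee_rot: [-2.224, -2.218, 0.001]
force: [-0.3, 0.6, -0.1]
width: 1.001
gripper_force: 0.0
```

Run:
```python
from h import *
c=vision.calibration('wrist');im=vision.get_image('wrist')
cv2.imwrite('pics/w1.png',im[:,:,::-1]);np.save('w1c.npy',c,allow_pickle=True)
P=np.array(c['pose']);f=210/np.tan(np.radians(c['fov_y']/2))
p=P[:3,:3].T@(np.array([.575,.233,.123])-P[:3,3]);u,v=c['cx']-f*p[0]/p[2],c['cy']+f*p[1]/p[2];print(u,v,P.round(3))
u,v=int(u),int(v);a=im[max(0,v-60):v+60,max(0,u-70):u+70,::-1]
cv2.imwrite('pics/w1c.png',cv2.convertScaleAbs(cv2.resize(a,None,fx=5,fy=5,interpolation=cv2.INTER_CUBIC),alpha=1.6));print(max(0,u-70),max(0,v-60))
```

```text
278.74099441696677 178.78592233239095 [[ 1.     0.002  0.002  0.576]
 [-0.003  0.956  0.292  0.314]
 [-0.001 -0.292  0.956  0.494]
 [ 0.     0.     0.     1.   ]]
208 118
```

View pics/w1c.png

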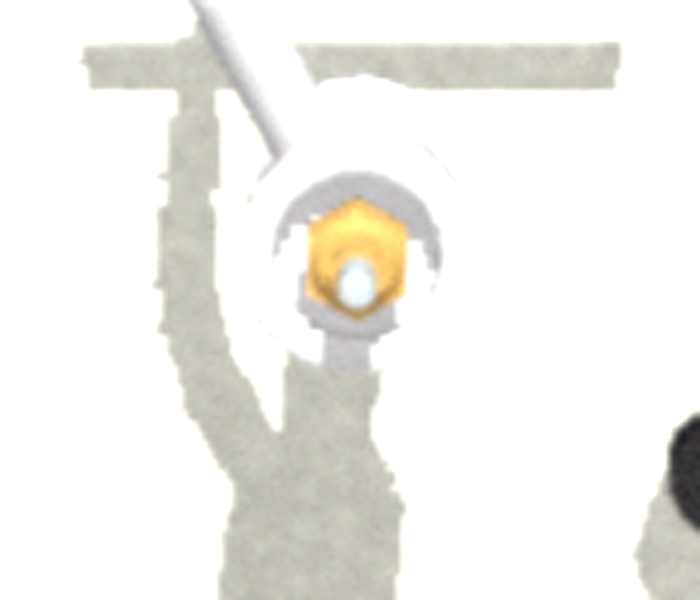

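The nut hexagon has flats to left and right (columns 308–408 in the crop, about 22 mm) and the recess is about 38 mm wide, so the medium fits. Now I'll refine the axis position.

Run:
```python
from h import *
c=np.load('w1c.npy',allow_pickle=True).item()
g=lambda x,y,z:onz('wrist',208+x/5,118+y/5,z,c).round(4)
print('recess',g(357.5,254,.113),'spindle top',g(355,280,.148), 'W',g(308,254,.12)-g(408,254,.12),'rec W',g(274,254,.113)-g(441,254,.113))
im=cv2.imread('pics/w1.png');h=cv2.cvtColor(im,cv2.COLOR_BGR2HSV);m=cv2.inRange(h,(8,90,60),(30,255,255));m[:150]=0;m[190:]=0;m[:,:255]=0;m[:,305:]=0
ys,xs=np.nonzero(m);print(xs.min(),xs.max()+1,ys.min(),ys.max()+1)
print('nut',onz('wrist',(xs.min()+xs.max())/2,(ys.min()+ys.max())/2,.12,c))
```

```text
recess [0.5759 0.2421 0.113 ] spindle top [0.5753 0.2434 0.148 ] W [-2.18e-02  1.00e-04  0.00e+00] rec W [-3.71e-02  1.00e-04  0.00e+00]
270 289 158 182
nut [0.57530604 0.24267513 0.12      ]
```

Run:
```python
from h import *
for n,(x0,x1,y0,y1) in {'top':(105,185,170,250),'side':(225,295,120,175)}.items():
    im=cv2.imread(f'pics/{n}0.png')[y0:y1,x0:x1];h=cv2.cvtColor(im,cv2.COLOR_BGR2HSV)
    g=im.max(2);t,m=cv2.threshold(g,0,255,cv2.THRESH_BINARY|cv2.THRESH_OTSU)
    k=max(cv2.findContours(m,0,2)[0],key=cv2.contourArea)
    b=cv2.boxPoints(cv2.minAreaRect(k))+[x0,y0];print(n,t)
    for p in b: print(p.round(1),onz(n,*p,.010).round(4))
# direct: top corners by eye
for p in((117,178),(175,178),(174,238),(113,238)):print(onz('top',*p,.01).round(4))
for p in((232,134),(284,130),(289,163),(238,169)):print('s',onz('side',*p,.01).round(4))
t1=ray('top',180,203.3);s1=ray('side',235+183/6,125+90/4.84);print(two(t1,s1))
for q in ((376.7,225.3),):print(two(ray('top',*q),ray('side',288,296)))
```

```text
top 58.0
[105. 170.] [0.6728 0.4579 0.01  ]
[184. 170.] [0.6779 0.2556 0.01  ]
[184. 249.] [0.4742 0.2458 0.01  ]
[105. 249.] [0.4702 0.4437 0.01  ]
side 102.0
[225. 120.] [0.4913 0.5042 0.01  ]
[294. 120.] [0.7057 0.4575 0.01  ]
[294. 174.] [0.6502 0.2195 0.01  ]
[225. 174.] [0.4618 0.2602 0.01  ]
[0.6527 0.4259 0.01  ]
[0.6563 0.2777 0.01  ]
[0.5015 0.2724 0.01  ]
[0.4983 0.4256 0.01  ]
s [0.5039 0.4301 0.01  ]
s [0.6641 0.4152 0.01  ]
s [0.6464 0.2662 0.01  ]
s [0.5002 0.2725 0.01  ]
(array([0.57585585, 0.2360391 , 0.11888711]), np.float64(0.0002949505474363098))
(array([ 0.53412297, -0.2142011 ,  0.13434694]), np.float64(0.0015640636680418051))
```

carry_out:
  increments: [-3.4, -37.3, 0, 0, 0, 0, -3.4, -37.3, 0, 0, 0, 0, -3.4, -37.3, 0, 0, 0, 0, -3.4, -37.3, 0, 0, 0, 0, -3.4, -37.3, 0, 0, 0, 0, -3.4, -37.3, 0, 0, 0, 0, -3.4, -37.3, 0, 0, 0, 0, -3.4, -37.3, 0, 0, 0, 0, -3.4, -37.3, 0, 0, 0, 0, -3.4, -37.3, 0, 0, 0, 0, -3.4, -37.3, 0, 0, 0, 0, -3.4, -37.3, 0, 0, 0, 0, 0, 0, 0, 0, 0, 0, 0, 0, 0, 0, 0, 0]

```text
clock: 4.08
position: [0.5354, -0.2117, 0.3365]
ee_rot: [-2.22, -2.222, -0.001]
force: [-0.1, 1.0, -0.3]
width: 1.001
gripper_force: 0.0
```

Run:
```python
from h import *
print(readout.observe()['position'],readout.observe()['ee_rot'])
c=vision.calibration('wrist');im=vision.get_image('wrist')
cv2.imwrite('pics/w2.png',im[:,:,::-1]);np.save('w2c.npy',c,allow_pickle=True)
P=np.array(c['pose']);f=210/np.tan(np.radians(c['fov_y']/2))
p=P[:3,:3].T@(np.array([.534,-.2157,.128])-P[:3,3]);u,v=c['cx']-f*p[0]/p[2],c['cy']+f*p[1]/p[2];print(u,v)
u,v=int(u),int(v);a=im[max(0,v-75):v+75,max(0,u-100):u+100,::-1]
cv2.imwrite('pics/w2c.png',cv2.convertScaleAbs(cv2.resize(a,None,fx=4,fy=4,interpolation=cv2.INTER_CUBIC),alpha=1.3));print(max(0,u-100),max(0,v-75))
```

```text
[ 0.53535085 -0.21171372  0.33648688] [-2.21996072e+00 -2.22160575e+00 -1.09815703e-03]
277.94502065887553 183.20004972970017
177 108
```

View pics/w2c.png

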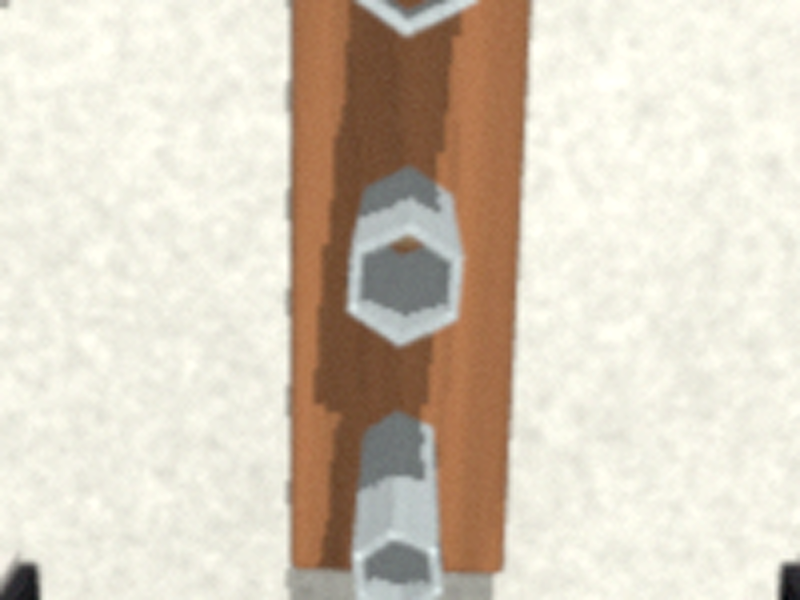

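The medium spanner's rim is centred at crop (405,275) with flats left and right, about 6.5 px from where it was predicted, so the wrist camera has a y bias. I'll work out relative positions.

Run:
```python
from h import *
c=np.load('w2c.npy',allow_pickle=True).item()
g=lambda x,y,z:onz('wrist',177+x/4,108+y/4,z,c).round(4)
print('med',g(405,276,.128), 'w',g(348,276,.128)-g(462,276,.128),'small',g(397,570,.128))
print('rack edges at base end', g(290,568,.018),g(503,568,.018),'far top',g(292,100,.018),g(525,100,.018))
print('side med',onz('side',288,296.5,.128))
```

```text
med [ 0.5343 -0.2089  0.128 ] w [-0.0306  0.      0.    ] small [ 0.532  -0.2948  0.128 ]
rack edges at base end [ 0.4912 -0.3432  0.018 ] [ 0.5706 -0.3432  0.018 ] far top [ 0.496 -0.172  0.018] [ 0.5745 -0.1719  0.018 ]
side med [ 0.53550228 -0.21183417  0.128     ]
```

carry_out:
  increments: [-1, -2, -30, 0, 0, 0, 0, 0, -40, 0, 0, 0, 0, 0, -40, 0, 0, 0, 0, 0, -40, 0, 0, 0, 0, 0, -35, 0, 0, 0, 0, 0, -30, 0, 0, 0, 0, 0, -20, 0, 0, 0, 0, 0, -10, 0, 0, 0, 0, 0, 0, 0, 0, 0, 0, 0, 0, 0, 0, 0]

```text
clock: 5.38
position: [0.5349, -0.215, 0.0926]
ee_rot: [2.221, 2.221, 0.001]
force: [0.3, -0.4, -0.7]
width: 1.004
gripper_force: 0.0
```

carry_out:
  increments: [0, 0, 0, 0, 0, 0, 0, 0, 0, 0, 0, 0, 0, 0, 0, 0, 0, 0, 0, 0, 0, 0, 0, 0, 0, 0, 0, 0, 0, 0, 0, 0, 0, 0, 0, 0, 0, 0, 0, 0, 0, 0, 0, 0, 0, 0, 0, 0]
  grip: 1
  newtons: 35

```text
clock: 6.38
position: [0.5342, -0.2152, 0.0917]
ee_rot: [2.222, 2.221, -0.0]
force: [0.5, 0.2, 0.3]
width: 0.332
gripper_force: 34.4
```

carry_out:
  increments: [0, 0, 10, 0, 0, 0, 0, 0, 30, 0, 0, 0, 0, 0, 40, 0, 0, 0, 0, 0, 40, 0, 0, 0, 0, 0, 37, 0, 0, 0, 2, 20, 0, 0, 0, 0, 3, 37, 0, 0, 0, 0, 4, 40, 0, 0, 0, 0, 4, 40, 0, 0, 0, 0, 4, 40, 0, 0, 0, 0, 4, 40, 0, 0, 0, 0, 4, 40, 0, 0, 0, 0, 4, 40, 0, 0, 0, 0, 4, 40, 0, 0, 0, 0, 3, 40, 0, 0, 0, 0, 3, 40, 0, 0, 0, 0, 2, 20, 0, 0, 0, 0, 0, 14, 0, 0, 0, 0, 0, 0, 0, 0, 0, 0, 0, 0, 0, 0, 0, 0]

```text
clock: 8.88
position: [0.5755, 0.2339, 0.2489]
ee_rot: [2.224, 2.218, -0.001]
force: [0.1, 0.2, -1.2]
width: 0.331
gripper_force: 34.4
```

Run:
```python
from h import *
s=readout.observe();print(s['position'],s['width'],s['force'])
a=vision.get_image('wrist')[:,:,::-1][60:260,180:380];b=vision.get_image('side')[:,:,::-1][70:190,215:315];t=vision.get_image('top')[:,:,::-1][150:250,130:230]
o=np.zeros((600,800,3),np.uint8);o[:,:500]=cv2.resize(b,(500,600),interpolation=2);o[:300,500:]=cv2.resize(a,(300,300));o[300:,500:]=cv2.resize(t,(300,300))
cv2.imwrite('pics/hov.png',cv2.convertScaleAbs(o,alpha=1.3))
```

```text
[0.57548266 0.233949   0.24891649] 0.33090540866688184 [ 0.13603143  0.18472239 -1.21534918]
```

View pics/hov.png

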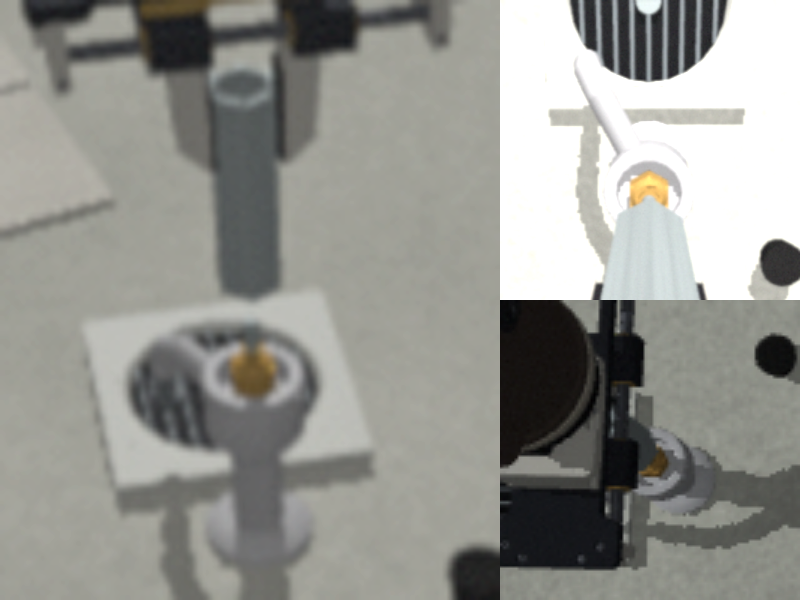

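Run:
```python
from h import *
z=.2489-.0737
p=onz('wrist',279.3,192.7,z);print(p,p[1]-.0173)
# spanner mouth in side: lowest edge ~ (248,275)/5
for q in((248,290),):print(onz('side',215+q[0]/5,70+q[1]/5,z))
```

```text
[0.57553728 0.25496486 0.1752    ] 0.23766486232986353
[0.574151   0.22827356 0.1752    ]
```

carry_out:
  increments: [0, 2.5, 0, 0, 0, 0, 0, 0, -15, 0, 0, 0, 0, 0, -15, 0, 0, 0, 0, 0, -10, 0, 0, 0, 0, 0, -6, 0, 0, 0, 0, 0, 0, 0, 0, 0]

```text
clock: 9.78
position: [0.5751, 0.2382, 0.2022]
ee_rot: [-2.222, -2.22, 0.001]
force: [-0.8, -0.2, -0.7]
width: 0.331
gripper_force: 34.4
```

carry_out:
  increments: [0, 0, -3, 0, 0, 0, 0, 0, -3, 0, 0, 0, 0, 0, -2, 0, 0, 0, 0, 0, 0, 0, 0, 0]

```text
clock: 10.28
position: [0.5752, 0.2384, 0.1946]
ee_rot: [-2.222, -2.221, 0.0]
force: [0.7, -0.0, -1.3]
width: 0.33
gripper_force: 34.4
```

carry_out:
  increments: [0, -1, -2, 0, 0, 0, 0, 0, -2, 0, 0, 0, 0, 0, 0, 0, 0, 0]

```text
clock: 10.65
position: [0.5751, 0.2373, 0.1905]
ee_rot: [-2.222, -2.221, 0.0]
force: [-0.0, -0.1, -1.3]
width: 0.325
gripper_force: 34.4
```

carry_out:
  increments: [0, 0, -2, 0, 0, 0, 0, 0, -2, 0, 0, 0, 0, 0, -2, 0, 0, 0, 0, 0, 0, 0, 0, 0]

```text
clock: 11.15
position: [0.5751, 0.2373, 0.1845]
ee_rot: [-2.222, -2.221, 0.0]
force: [0.6, 0.2, -1.8]
width: 0.329
gripper_force: 34.4
```

carry_out:
  increments: [0, 0, -2, 0, 0, 0, 0, 0, -2, 0, 0, 0, 0, 0, -1, 0, 0, 0, 0, 0, -1, 0, 0, 0, 0, 0, 0, 0, 0, 0]

```text
clock: 11.78
position: [0.5753, 0.2373, 0.1788]
ee_rot: [2.222, 2.221, 0.0]
force: [-0.8, -0.3, -1.8]
width: 0.328
gripper_force: 34.4
```

carry_out:
  increments: [0, 0, -1, 0, 0, 0, 0, 0, 0, 0, 0, 0]

```text
clock: 12.02
position: [0.5754, 0.2373, 0.1787]
ee_rot: [-2.222, -2.22, -0.001]
force: [-1.9, -0.3, 7.3]
width: 0.334
gripper_force: 34.5
```

carry_out:
  increments: [0, 0, -1, 0, 0, 0, 0, 0, 0, 0, 0, 0]
  newtons: 50

```text
clock: 12.28
position: [0.5755, 0.2374, 0.1786]
ee_rot: [-2.222, -2.22, -0.003]
force: [-6.3, -2.6, 14.3]
width: 0.331
gripper_force: 49.2
```

carry_out:
  increments: [0, 0, 0, 0, 0, 0, 0, 0, 0, 0, 0, 0, 0, 0, 0, 0, 0, 0, 0, 0, 0, 0, 0, 0]

```text
clock: 12.78
position: [0.5755, 0.2374, 0.1786]
ee_rot: [-2.222, -2.221, -0.002]
force: [-5.6, -1.5, 14.3]
width: 0.327
gripper_force: 49.2
```

Run:
```python
from h import *
b=vision.get_image('side')[:,:,::-1][70:190,215:315]
cv2.imwrite('pics/fin.png',cv2.convertScaleAbs(cv2.resize(b,(500,600),interpolation=2),alpha=1.3))
```

```text
(no output)
```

View pics/fin.png

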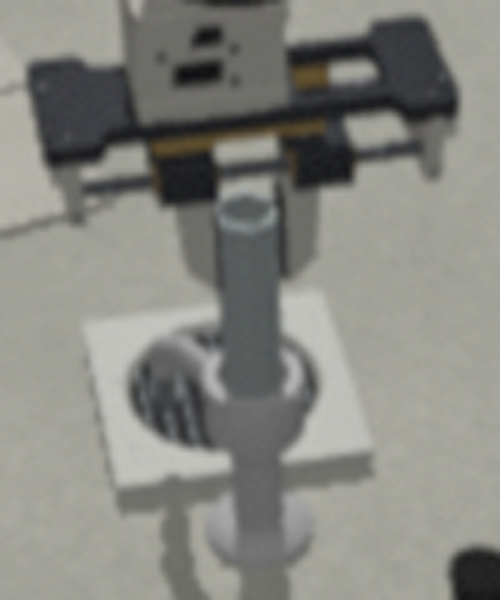

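The picture shows the spanner upright at column 248 with its mouth sunk inside the tap's rim at about (248,390). The push is steady at about 14 N.

```bash
python3 -c "
from cell import arm
print(arm.sign_off())"
```

```text
the job is handed in; nothing more can be done
None
```

I signed off with the medium (22 mm) spanner gripped upright and fully home on the nut (mouth at about 105 mm), pressed down with about 14 N; I picked it from the camera measurements, so the other two were never moved.

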